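Shove a loaded parts bin over the sill into its bay

TASK

Put the loaded red bin with the bow handle into its steel bay on the bench, handle end first: do not carry it, but keep its rear edge on the bench while you lift just the handle end by the bow, rest that end on the bay's raised sill and let go. Then push the bin in from behind, without ramming the sill, until its rear edge has dropped behind the sill, and gently on until you feel the sliding wooden stop at the back just give, shifting the stop by a few millimetres and no more than a centimetre. Leave the bin standing flat there and do not disturb the other things on the bench.

Things in the scene. Friction and masses are not known exactly. Their poses are not given: they have to be found in the camera images.
- bin_bar (a point): Middle of the bow handle's bar on the red open bin. The bar is round steel, 10 mm thick, across the bin's width, 90 mm clear between its two uprights, its centre 92 mm above the bin's underside (30 mm above the bin's 62 mm high walls) and 12 mm inside the bin's front end. x axis: along the bin towards its front; y: along the bar; z: up. Gripped firmly the bar does not pivot freely in the fingers.
- bin_nose (a point): On the red bin (140 long, 110 wide, walls 62 high and 3 thick, 0.6 to 0.9 kg with its brass fittings, plain flat underside): middle of the lower edge of its front end, the end with the bow handle. Same axes as bin_bar.
- bin_tail (a point): Middle of the lower edge of the bin's rear end, which carries a paper label and is where it is pushed; 140 mm behind bin_nose. Same axes. Grippy plastic: as the bin's middle reaches the sill it must tip over it, rear end rising to 27 mm; fingers pressed hard on the rear wall at a fixed height hold it down and the force climbs, so raise them some 15 mm with it.
- bin_mid (a point): Centre of the bin's underside, half-way between bin_nose and bin_tail. Same axes.
- bin: The red bin with the bow handle as a whole; origin at bin_mid, same axes.
- bay: The steel bay, fixed on the bench. Origin at bench height under the middle of its sill; x axis points level into the bay, z up. Two upright side rails, 40 high, 4 thick, stand 124 mm apart (inside) from 3 mm before the origin to 303 mm beyond it; the mouth, at the origin, is closed by the sill. The floor behind the sill is a plate whose top is 3 mm above the bench.
- sill: The bay's sill, a steel strip with a rounded top across the mouth: 15 mm high above the bench, 6 mm thick (3 mm either side of its origin, which is the bay's), 124 wide. Same axes as the bay.
- stop (a joint): How far (m) the sliding wooden stop in the bay has been pushed in: 0 at the start, 0.045 at most. A block 112 wide, its face 5 to 33 mm above the bench. Where it is set differs and is not measured: face 152 to 185 mm from the bay origin, so the bin always fits between sill and stop. Held by friction: gives at about 8 N, stays where left. Sliding the bin alone takes a few newtons
- small_bin: Smaller red bin without handle, 100 x 70 x 50 mm; a bystander, loose, to be left alone; origin at its underside's centre
- jar: Round jar with lid, 56 mm across, 80 high; a bystander, loose, to be left alone; origin at its underside's centre
- screwdriver: Screwdriver lying on the bench, about 200 mm long, along its x axis; a bystander, loose, to be left alone; origin at its underside's centre
- spanner: Steel spanner lying on the bench, about 180 mm long, along its x axis; a bystander, loose, to be left alone; origin at its underside's centre
- spray: Aluminium can, 54 mm across, 130 high; a bystander, loose, to be left alone; origin at its underside's centre
- carton: Closed cardboard carton 110 x 80 x 60 mm; a bystander, loose, to be left alone; origin at its underside's centre
- elbow: Brass elbow fitting, about 45 mm long, 48 high; a bystander, loose, to be left alone; origin at its underside's centre
There are look-alikes about, which are no part of the job. What is meant by the part that bears stop is not blue or green, and is the smaller of those in its own colour.

How it is judged:
By the outcome, as a careful person would: the job done as asked, in the order asked, and still so for the second after the job is handed in, with the robot touching nothing.
It also fails if it takes over 72 s, if anything falls off the work surface, if the arm or the gripper's body presses on something with over 40 N, if the wrist force passes 120 N, or if a joint passes its speed limit or range.

ROBOT

A 6-joint arm with a two-finger parallel gripper is mounted at the origin on the work surface. World frame = base frame: x ahead of the robot, y to its left, z up, the work surface at z = 0. Lengths are in mm, angles in rad, forces in N, time in s.
With the tool pointing down it reaches from about 350 to 775 mm from the base axis. Payload 7.3 kg.
Tool frame: the origin (TCP) lies on the front face of the gripper's body, between the roots of the fingers; the fingertips stand 66 mm ahead of it and the grasp point (between the pads) lies 47 mm ahead of it (bot.tip_extent is the distance from the TCP to the fingertips, in mm); z points along the fingers, y is the line along which they close (so a half turn about z gives the same grasp; the last joint's range is limited). The gripper opens to 92 mm and grips with 3 to 60 N. Pads are 19 mm wide; open, the fingers measure 130 mm over their backs; the gripper's body (75 mm by 190 mm) begins 47 mm behind the grasp point.
Start: joints at [-1.362, 0.342, 1.524, -0, 1.275, -0.146], TCP at [182.408, -492.307, 292.241] pointing down, gripper open.
Joint ranges: [-2.53, 2.53], [-0.77, 2.02], [0.04, 2.7], [-1, 4.14], [0.28, 2.66], [-3.11, 3.11]. Speed limits (rad/s): [2.57, 2.57, 3.14, 3.14, 3.14, 3.14].

INTERFACE

Orientations are given as [roll, pitch, yaw] about the fixed x, y, z axes, in that order (R = Rz(yaw) Ry(pitch) Rx(roll)).
In Python, from plant import readout, viewer, order, bot gives the robot as it stands.
- The arm moves only by the shell command python3 -m creep 'ROWS'. ROWS is text: rows parted by semicolons, each of 7 numbers parted by spaces: the shift along the world's x, y, z in m, then the turn, a rotation vector about the world's x, y, z in rad, then the opening in per cent of the stroke, from 0 (shut) to 100 (fully open). A call has 1 to 8 rows; each row shifts and turns the commanded pose from where the row before left it; what a row does not reach is not made up. A row lasts 1/12 s, in which the tool goes at most 41.7 mm and 7.16 degrees, less where a joint would pass 70% of its speed; a pose out of reach is approached as far as the arm can. A call is refused whole if a number of a shift passes 0.0417 or a number of a turn 0.125, either way. A call with a gripper value outside its range is refused whole. The fingers move at their own pace and stop on an object; the grip force is fixed at half the most. Time passes only in rows, so rows that do not move let the fingers close. It gives the time, the measured TCP pose, the force, the opening and the grip force at its end, in the units of the state.
- readout.get_obs(): the state, without advancing time (a new reading comes with each control period).
- viewer.capture(name): name is "side" or "top"; returns the picture (480x640x3 uint8, red, green, blue); there is no depth.
- viewer.camera_info(name): a dict with "fx", "fy", "cx", "cy" (pixels), "origin" and "rotation" of the camera in the world. Camera axes: x right, y up, looking along -z (the intrinsics and any distortion apply to the point x, -y, -z); pixel columns grow to the right and rows downward; lengths in mm; the calibration is good to about 2 mm. A picture is of the moment at which its call begins. camera_info takes no time and is no camera call.
- order.close_job(): hands the job in; it is judged then, once.
The state is a dict: "time": time; "joint_positions": joint angles; "dq": joint speeds; "tau": joint torques, N m; "tool_pos": TCP position; "tcp_rot": TCP orientation; "contact_force": force on the tool from outside, world axes, zero at the start; "moment": the same for the moment, N m; "grip_width": finger opening in mm; "finger_force": force on a finger pad.
Only numpy, scipy, OpenCV 4.12 (cv2) and the standard library are available. Lean on these libraries where they do the work, as an engineer would, in place of code of your own. Each camera call takes 0.05 s, during which the arm holds its last target. There are 200 camera calls.

## Working session

There is one attempt and no reset: what is moved stays moved. The work goes in short steps, Python scripts to look and compute and a shell command to move; the robot and the scene stay as the last step left them, time stands still between calls to the robot, and variables do not carry over. Pictures are saved under pics/ and viewed, at most 13 in all, crops included, and the job is handed in when it is done.

```bash
ls; mkdir -p pics
python3 - <<'E'
from plant import readout, viewer
import cv2
for n in("side","top"):
    cv2.imwrite(f"pics/{n}0.png",viewer.capture(n)[:,:,::-1]); print(viewer.camera_info(n))
print(readout.get_obs())
E
```

```text
pics
{'fx': 611.7313867556577, 'fy': 611.7313867556577, 'cx': 319.08456385128386, 'cy': 247.92137792594244, 'origin': array([  91.04794654,  579.75670212, 1050.12370516]), 'rotation': array([ 0.67356083, -0.00692855, -2.5226528 ])}
{'fx': 612.06635272419, 'fy': 612.06635272419, 'cx': 317.26011067509955, 'cy': 232.8246590886056, 'origin': array([ 315.34226306,  -40.9574392 , 1418.40307901]), 'rotation': array([ 0.1543322 , -0.01180794, -1.56603063])}
{'time': 0.1, 'joint_positions': array([-1.36204476e+00,  3.42677609e-01,  1.52491064e+00, -1.22014778e-05,
        1.27537029e+00, -1.45966922e-01]), 'dq': array([ 0.00088725, -0.00136487, -0.00359035,  0.0023056 , -0.00056305,
        0.00080902]), 'tau': array([ 1.98136011e-03, -4.32002699e+01, -2.44696659e+01,  7.18171801e-02,
        5.26236277e-02, -6.69518636e-05]), 'tool_pos': array([ 182.32608002, -492.04509313,  291.60542542]), 'tcp_rot': array([-3.14023960e+00, -1.87122787e-04,  3.54721925e-01]), 'contact_force': array([ 0.11229848, -0.10686368,  0.10408407]), 'moment': array([-0.04798512,  0.0407355 ,  0.01920086]), 'finger_force': 0.0, 'grip_width': 91.7752944398603}
```

View pics/side0.png

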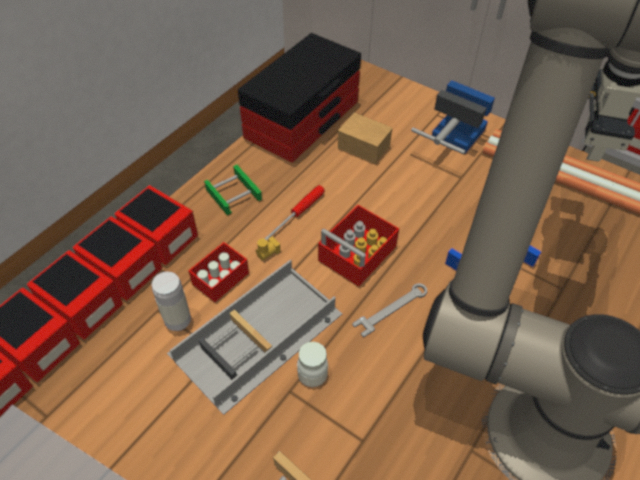

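View pics/top0.png

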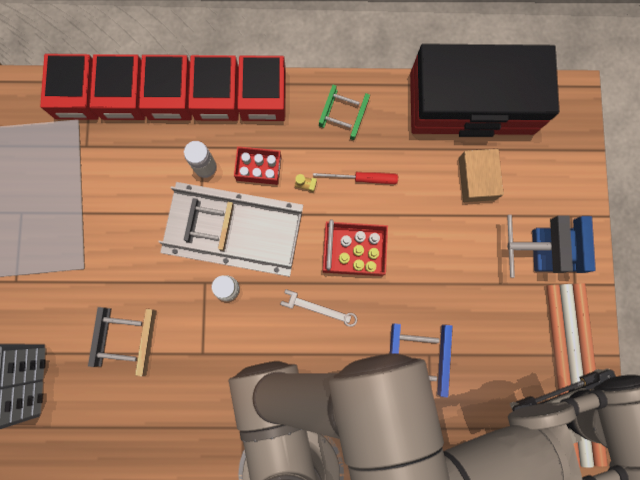

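The side view shows the red bin with its bow at about (343,243) and the bay mouth at about (315,295). In the top view the bar is at x≈329, y 222–268, and the bay mouth is on the right end at x≈297, y 203–272. The wooden stop face is at x≈229. I'll enlarge both.

```bash
cat > h.py <<'E'
import numpy as np,cv2
from scipy.spatial.transform import Rotation as R
from plant import viewer,readout
def ray(n,p):
    c=viewer.camera_info(n); d=np.array([(p[0]-c['cx'])/c['fx'],-(p[1]-c['cy'])/c['fy'],-1])
    return np.array(c['origin']),R.from_euler('xyz',c['rotation']).apply(d)
def onz(n,p,z):
    o,d=ray(n,p); return o+d*(z-o[2])/d[2]
def tri(p,q): # top px, side px
    (o,d),(e,f)=ray('top',p),ray('side',q)
    s=np.linalg.lstsq(np.c_[d,-f],e-o,rcond=None)[0]; a,b=o+d*s[0],e+f*s[1]
    return (a+b)/2,np.linalg.norm(a-b)
E
python3 - <<'E'
import cv2
a=cv2.imread('pics/top0.png')[180:285,155:400]; b=cv2.imread('pics/side0.png')[200:410,165:405]
cv2.imwrite('pics/tc.png',cv2.resize(a,None,fx=3.2,fy=3.2,interpolation=cv2.INTER_CUBIC))
cv2.imwrite('pics/sc.png',cv2.resize(b,None,fx=2.8,fy=2.8,interpolation=cv2.INTER_CUBIC))
E
```

```text
(no output)
```

View pics/tc.png

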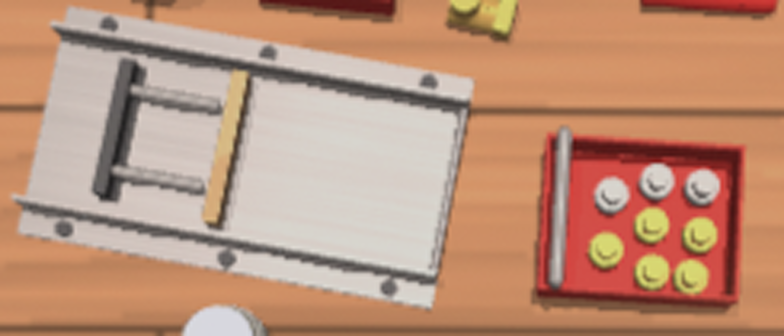

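View pics/sc.png

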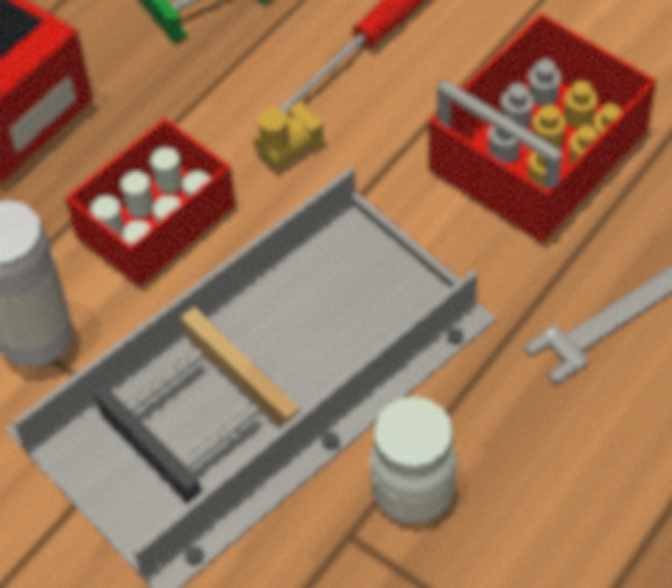

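The top crop shows the bar from (564,128) to (556,286) and the sill from (467,108) to (436,275). The stop face runs from (247,72) to (222,226). The side crop shows the bar from (441,90) to (555,158) and the rail tops at the mouth at (353,175) and (473,277).

Run:
```python
from h import *
np.set_printoptions(precision=1,suppress=True)
T=lambda u,v:((u+.5)/3.2-.5+155,(v+.5)/3.2-.5+180)
S=lambda u,v:((u+.5)/2.8-.5+165,(v+.5)/2.8-.5+200)
print('bar', tri(T(564,130),S(442,88)),tri(T(556,284),S(556,152)))
print('railtop mouth', tri(T(472,97),S(353,174)),tri(T(436,276),S(474,276)))
print('sill', tri(T(466,106),S(354,195)),tri(T(436,272),S(452,284)))
print('railtop far',tri(T(55,24),S(12,430)),tri(T(14,198),S(137,562)))
print('stop',tri(T(248,72),S(192,310)),tri(T(219,226),S(296,408)))
for n,z,u in(('bar',92,[(564,130),(556,284)]),('sill15',15,[(467,106),(436,274)]),('rail40',40,[(472,97),(436,276),(55,24),(14,198)]),('bin62',62,[(547,132),(745,146),(736,304),(536,297)]),('stop33',33,[(248,72),(222,226)])):
    print(n,[onz('top',T(*p),z)[:2] for p in u])
print('side bar92',[onz('side',S(*p),92)[:2] for p in[(442,88),(556,152)]])
print('side bin62',[onz('side',S(*p),62)[:2] for p in[(431,122),(542,16),(655,82),(546,183)]])
print('side bin0',[onz('side',S(*p),0)[:2] for p in[(432,152),(545,242)]])
a=cv2.imread('pics/top0.png')[180:285,315:400];hsv=cv2.cvtColor(a,cv2.COLOR_BGR2HSV)
m=cv2.inRange(hsv,(0,170,60),(6,255,255))|cv2.inRange(hsv,(174,170,60),(180,255,255))
m[:30]=0
c=max(cv2.findContours(m,0,2)[0],key=cv2.contourArea);r=cv2.boxPoints(cv2.minAreaRect(c))+[315,180];print(r);print([onz('top',p,62)[:2] for p in r])
```

```text
bar (array([549.1, -85.8,  93.4]), np.float64(1.2963254695820836)) (array([444. , -79.4, 101.8]), np.float64(2.873220087708252))
railtop mouth (array([583.9, -21.4,  31.5]), np.float64(0.8871682659553688)) (array([455.2,   3.5,  36.6]), np.float64(2.227801095617787))
sill (array([580.6, -16.9,  12.8]), np.float64(1.4046303432259404)) (array([465.1,   6.5,  19.1]), np.float64(13.64570007917579))
railtop far (array([637.6, 281.8,  30.2]), np.float64(3.1573707824038566)) (array([508.7, 304.7,  30.4]), np.float64(0.47419704689708675))
stop (array([601.8, 140.6,  32.4]), np.float64(1.020064648681167)) (array([491.6, 159. ,  33.5]), np.float64(5.2212749829886285))
bar [array([549.9, -85.5]), array([443.6, -80.2])]
sill15 [array([580.8, -17.4]), array([457.8,   3.8])]
rail40 [array([582.7, -21.3]), array([453.8,   3. ]), array([633.9, 278.7]), array([507.5, 302.5])]
bin62 [array([553.7, -74.6]), array([ 544.7, -213.9]), array([ 433.4, -206.2]), array([437.4, -67.3])]
stop33 [array([601.2, 140.2]), array([489.3, 155.8])]
side bar92 [array([549.1, -86.9]), array([449.1, -85.8])]
side bin62 [array([551. , -76.1]), array([ 542.5, -213.7]), array([ 436. , -207.1]), array([450.7, -78.5])]
side bin0 [array([561.8, -93.2]), array([443.7, -73. ])]
[[322.7 271.9]
 [325.6 222.2]
 [386.7 225.8]
 [383.8 275.5]]
[array([438.8, -68.4]), array([550.7, -74.6]), array([ 543.5, -212.2]), array([ 431.6, -204.3])]
```

```bash
python3 -m creep '.0157 .0204 -.0046 0 0 -.0203 45;.0157 .0204 -.0046 0 0 -.0203 45;.0157 .0204 -.0046 0 0 -.0203 45;.0157 .0204 -.0046 0 0 -.0203 45;.0157 .0204 -.0046 0 0 -.0203 45;.0157 .0204 -.0046 0 0 -.0203 45;.0157 .0204 -.0046 0 0 -.0203 45;.0157 .0204 -.0046 0 0 -.0203 45'
python3 -m creep '.0157 .0204 -.0046 0 0 -.0203 45;.0157 .0204 -.0046 0 0 -.0203 45;.0157 .0204 -.0046 0 0 -.0203 45;.0157 .0204 -.0046 0 0 -.0203 45;.0157 .0204 -.0046 0 0 -.0203 45;.0157 .0204 -.0046 0 0 -.0203 45;.0157 .0204 -.0046 0 0 -.0203 45;.0157 .0204 -.0046 0 0 -.0203 45'
python3 -m creep '.0157 .0204 -.0046 0 0 -.0203 45;.0157 .0204 -.0046 0 0 -.0203 45;.0157 .0204 -.0046 0 0 -.0203 45;.0157 .0204 -.0046 0 0 -.0203 45;0 0 0 0 0 0 45;0 0 0 0 0 0 45'
```

```text
time: 0.77
tool_pos: [308.5, -327.9, 255.0]
tcp_rot: [-3.141, 0.0, 0.191]
contact_force: [0.5, -0.5, -0.7]
grip_width: 43.9
finger_force: 0.0
time: 1.43
tool_pos: [434.1, -164.7, 218.2]
tcp_rot: [-3.141, 0.001, 0.029]
contact_force: [0.2, -0.3, 0.8]
grip_width: 41.5
finger_force: 0.0
time: 1.93
tool_pos: [496.4, -83.4, 199.6]
tcp_rot: [-3.141, 0.002, -0.048]
contact_force: [-0.2, 0.3, 0.7]
grip_width: 41.0
finger_force: 0.0
```

```bash
python3 -m creep '0 0 -.007 0 0 0 45;0 0 -.007 0 0 0 45;0 0 -.007 0 0 0 45;0 0 -.007 0 0 0 45;0 0 0 0 0 0 45'
python3 - <<'E'
from h import *
a=viewer.capture('side')[100:310,200:440,::-1];b=viewer.capture('top')[170:310,240:440,::-1]
cv2.imwrite('pics/g1.png',np.hstack([cv2.resize(a,(400,350)),cv2.resize(b,(400,350))]))
E
```

```text
time: 2.35
tool_pos: [495.3, -84.6, 170.5]
tcp_rot: [-3.141, 0.003, -0.052]
contact_force: [-0.1, -0.0, 0.3]
grip_width: 41.1
finger_force: 0.0
```

View pics/g1.png

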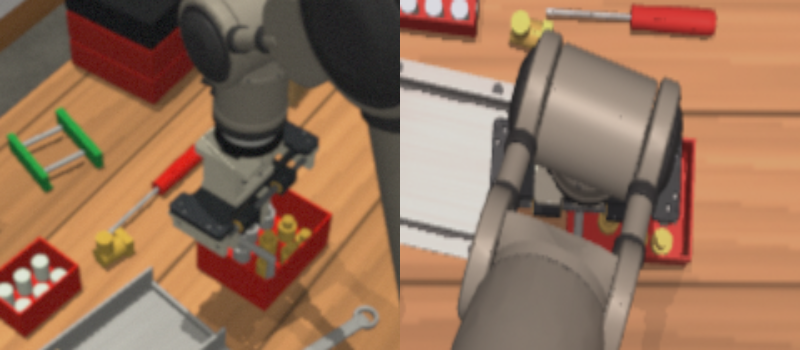

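The side picture (left half) shows the fingers straddling the bow at about (255,235). I'll go down and close.

```bash
python3 -m creep '0 0 -.007 0 0 0 45;0 0 -.007 0 0 0 45;0 0 -.007 0 0 0 45;0 0 -.006 0 0 0 45;0 0 0 0 0 0 45'
python3 -m creep '0 0 0 0 0 0 20;0 0 0 0 0 0 12;0 0 0 0 0 0 8;0 0 0 0 0 0 0;0 0 0 0 0 0 0;0 0 0 0 0 0 0;0 0 0 0 0 0 0;0 0 0 0 0 0 0'
```

```text
time: 2.87
tool_pos: [495.7, -84.0, 143.7]
tcp_rot: [-3.141, 0.003, -0.051]
contact_force: [-0.3, 0.7, -0.5]
grip_width: 41.3
finger_force: 0.0
time: 3.53
tool_pos: [496.4, -84.0, 145.5]
tcp_rot: [-3.141, -0.0, -0.051]
contact_force: [-0.1, 3.9, 2.4]
grip_width: 8.9
finger_force: 30.0
```

```bash
python3 -m creep '-.0002 -.0032 .0026 .0215 -.0011 0 0;-.0002 -.0032 .0026 .0215 -.0011 0 0;-.0002 -.0032 .0026 .0215 -.0011 0 0;-.0002 -.0032 .0026 .0215 -.0011 0 0'
python3 -m creep '-.0002 -.0034 .0023 .0215 -.0011 0 0;-.0002 -.0034 .0023 .0215 -.0011 0 0;-.0002 -.0034 .0023 .0215 -.0011 0 0;-.0002 -.0034 .0023 .0215 -.0011 0 0;0 0 0 0 0 0 0;0 0 0 0 0 0 0'
python3 - <<'E'
from h import *
o=readout.get_obs();print(o['contact_force'],o['moment'])
a=viewer.capture('side')[150:300,250:450,::-1]
cv2.imwrite('pics/g2.png',cv2.resize(a,(800,600),interpolation=2))
E
```

```text
time: 3.87
tool_pos: [495.3, -96.8, 155.4]
tcp_rot: [-3.054, 0.001, -0.051]
contact_force: [0.4, 2.0, -2.8]
grip_width: 8.8
finger_force: 30.0
time: 4.37
tool_pos: [494.6, -110.9, 164.5]
tcp_rot: [-2.97, 0.001, -0.052]
contact_force: [0.5, 0.9, -3.1]
grip_width: 8.6
finger_force: 30.0
[ 0.49582582  0.91069216 -3.13288458] [ 0.0285411  -0.09461938  0.00239672]
```

View pics/g2.png

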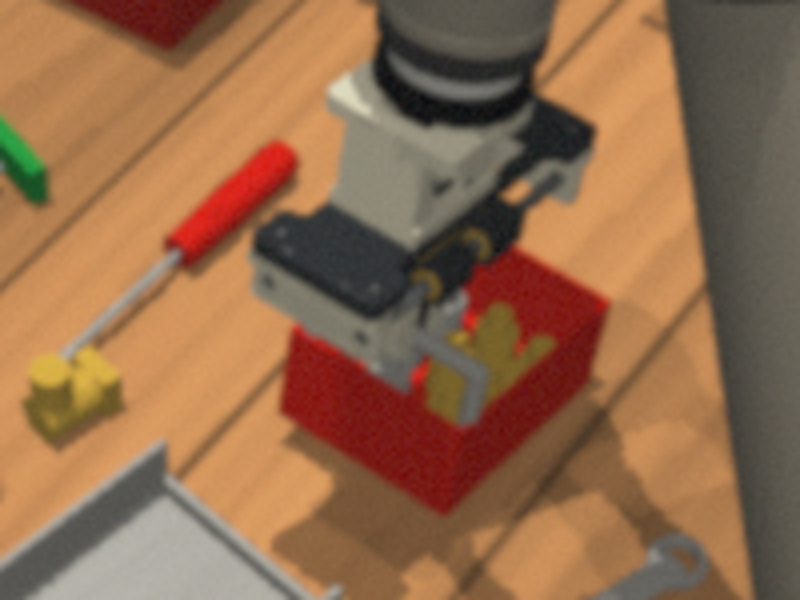

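The nose is raised and the rear edge is still on the bench; Fz is −3.1 N, about half the weight. Next I drag the bin forward and align it just before the mouth.

```bash
python3 -m creep '.0016 .0058 0 0 0 -.0121 0;.0016 .0058 0 0 0 -.0121 0;.0016 .0058 0 0 0 -.0121 0;.0016 .0058 0 0 0 -.0121 0;.0016 .0058 0 0 0 -.0121 0'
python3 -m creep '.0016 .0058 0 0 0 -.0121 0;.0016 .0058 0 0 0 -.0121 0;.0016 .0058 0 0 0 -.0121 0;.0016 .0058 0 0 0 -.0121 0;.0016 .0058 0 0 0 -.0121 0;0 0 0 0 0 0 0'
python3 - <<'E'
from h import *
a=viewer.capture('side')[200:350,240:440,::-1];b=viewer.capture('top')[170:300,260:400,::-1]
cv2.imwrite('pics/t3.png',b);cv2.imwrite('pics/g3.png',cv2.resize(a,(800,600),interpolation=2))
E
```

```text
time: 4.83
tool_pos: [502.8, -80.8, 164.7]
tcp_rot: [-2.97, 0.0, -0.112]
contact_force: [-0.2, -1.5, -4.2]
grip_width: 9.3
finger_force: 30.0
time: 5.33
tool_pos: [511.0, -51.4, 165.0]
tcp_rot: [-2.969, -0.0, -0.172]
contact_force: [0.5, 2.5, -0.5]
grip_width: 8.9
finger_force: 30.0
```

View pics/g3.png

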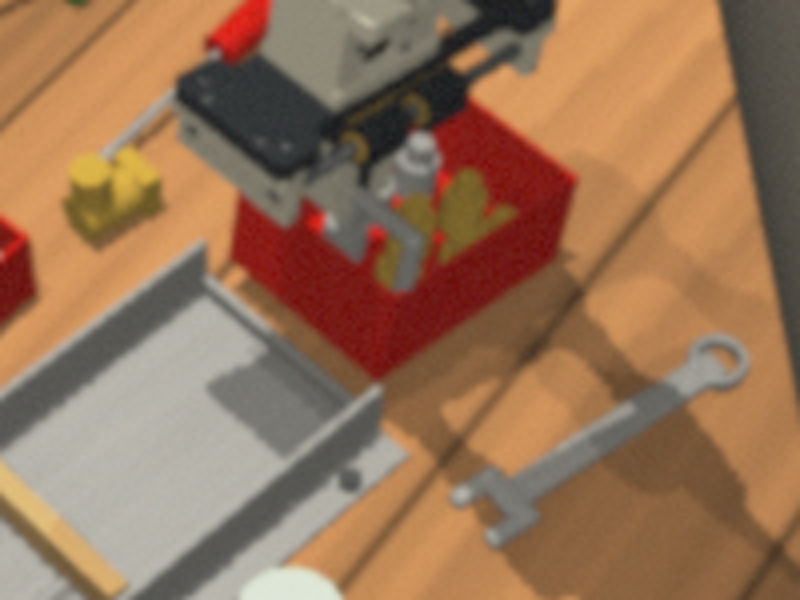

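The nose corners are at about (233,265) and (380,378) in this crop, just before the mouth, and the inner rail tops are at (205,245) and (382,388). I'll check the lateral fit.

Run:
```python
from h import *
np.set_printoptions(precision=1,suppress=True)
S=lambda u,v:((u+.5)/4-.5+240,(v+.5)/4-.5+200)
o=np.array([519,-6.5]);b=np.array([.171,.985]);n=np.array([-.985,.171])
f=lambda p,z:(lambda q:(q,(q-o)@b,(q-o)@n))(onz('side',S(*p),z)[:2])
print('nose',f((233,265),24),f((380,378),24))
print('rail mouth top',f((205,243),40),f((382,388),40),'sill',f((207,278),15),f((350,410),15))
print('rear top R',f((577,180),62),readout.get_obs()['contact_force'])
a=cv2.imread('pics/t3.png')
hsv=cv2.cvtColor(a,cv2.COLOR_BGR2HSV);m=cv2.inRange(hsv,(0,170,60),(6,255,255))|cv2.inRange(hsv,(174,170,60),(180,255,255));m[:50]=0
c=max(cv2.findContours(m,0,2)[0],key=cv2.contourArea);print((c[:,0]+[260,170])[np.argsort(c[:,0,1])[-6:]])
```

```text
nose (array([568.5, -26.2]), np.float64(-10.903658039029322), np.float64(-52.13588456765992)) (array([465.4, -12.3]), np.float64(-14.877758213755564), np.float64(51.7851822460325))
rail mouth top (array([581.4, -19.7]), np.float64(-2.3062118550428163), np.float64(-63.72905867658888)) (array([455.4,   1.3]), np.float64(-3.210251484541137), np.float64(64.00268235795845)) sill (array([578.7, -16.6]), np.float64(0.237317868988833), np.float64(-60.52953030597566)) (array([469.9,   7.4]), np.float64(5.347108525375303), np.float64(50.7064077602649))
rear top R (array([ 438.9, -152.4]), np.float64(-157.38398267974512), np.float64(53.97816559013443)) [-0.1  3.9 -1.4]
[[350 260]
 [352 260]
 [351 261]
 [352 261]
 [352 262]
 [351 263]]
```

```bash
python3 -m creep '.0008 .0047 0 0 0 0 0;.0008 .0047 0 0 0 0 0;.0008 .0047 0 0 0 0 0;.0008 .0047 0 0 0 0 0'
python3 -m creep '.0008 .0047 0 0 0 0 0;.0008 .0047 0 0 0 0 0;.0008 .0047 0 0 0 0 0;.0008 .0047 0 0 0 0 0;0 0 0 0 0 0 0'
```

```text
time: 5.77
tool_pos: [514.0, -33.7, 164.7]
tcp_rot: [-2.97, 0.0, -0.172]
contact_force: [0.3, -0.5, -5.6]
grip_width: 8.8
finger_force: 30.0
time: 6.18
tool_pos: [517.3, -14.0, 165.0]
tcp_rot: [-2.969, 0.0, -0.172]
contact_force: [0.4, 1.6, -3.5]
grip_width: 8.9
finger_force: 30.0
```

```bash
python3 -m creep '.0003 .0016 -.0011 -.0101 .0018 0 0;.0003 .0016 -.0011 -.0101 .0018 0 0;.0003 .0016 -.0011 -.0101 .0018 0 0;.0003 .0016 -.0011 -.0101 .0018 0 0;0 0 0 0 0 0 0'
```

```text
time: 6.6
tool_pos: [518.6, -8.6, 161.1]
tcp_rot: [-3.012, -0.001, -0.171]
contact_force: [-1.7, 0.4, 3.3]
grip_width: 9.1
finger_force: 30.0
```

Fz has turned positive, so the nose is resting on the sill. I'll release and back straight off the bar.

```bash
python3 -m creep '0 0 0 0 0 0 10;0 0 0 0 0 0 20;0 0 0 0 0 0 30;0 0 0 0 0 0 40;0 0 0 0 0 0 45;0 0 0 0 0 0 45'
python3 -m creep '0 -.0007 .006 0 0 0 45;-.0002 -.0013 .01 0 0 0 45;-.0003 -.0018 .014 0 0 0 45;-.0003 -.0018 .014 0 0 0 45;-.0003 -.0018 .014 0 0 0 45;0 0 .012 0 0 0 45;0 0 .01 0 0 0 45;0 0 0 0 0 0 45'
python3 - <<'E'
from h import *
a=viewer.capture('side')[190:340,240:440,::-1]
cv2.imwrite('pics/g4.png',cv2.resize(a,(800,600),interpolation=2))
E
```

```text
time: 7.1
tool_pos: [518.4, -8.9, 160.2]
tcp_rot: [-3.011, 0.0, -0.172]
contact_force: [0.7, 0.2, 0.5]
grip_width: 37.8
finger_force: 0.0
time: 7.77
tool_pos: [518.3, -16.4, 243.2]
tcp_rot: [-3.011, -0.005, -0.172]
contact_force: [0.4, -0.1, 0.1]
grip_width: 41.2
finger_force: 0.0
```

View pics/g4.png

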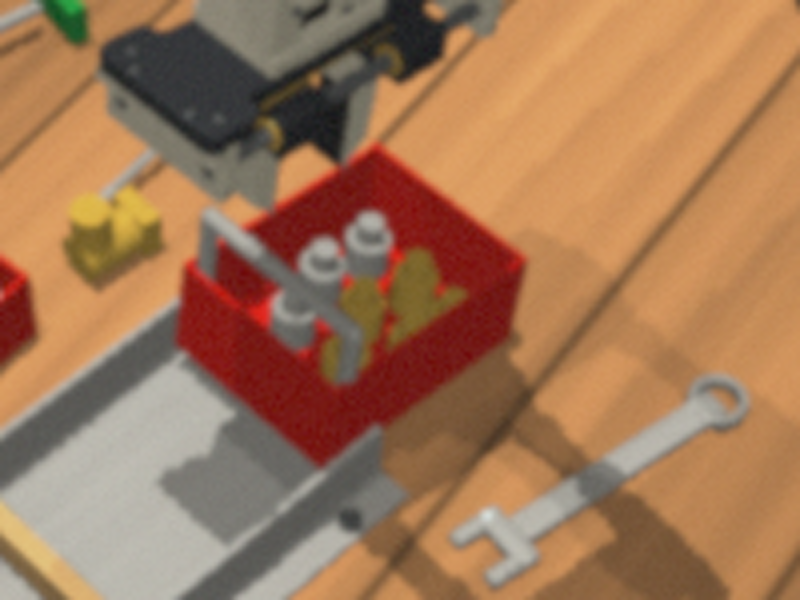

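The bin lies between the rails with its nose on the sill: nose corners about (180,345) and (320,465), tail corner (510,345). I'll go behind it, fingers shut, fingertips tilted forward.

```bash
python3 -m creep '-.0037 -.0204 0 .0147 -.0025 0 45;-.0037 -.0204 0 .0147 -.0025 0 45;-.0037 -.0204 0 .0147 -.0025 0 45;-.0037 -.0204 0 .0147 -.0025 0 30;-.0037 -.0204 0 .0147 -.0025 0 15;-.0037 -.0204 0 .0147 -.0025 0 0;-.0037 -.0204 0 .0147 -.0025 0 0;-.0037 -.0204 0 .0147 -.0025 0 0'
python3 -m creep '0 0 0 0 0 0 0;0 0 -.0186 0 0 0 0;0 0 -.0186 0 0 0 0;0 0 -.0186 0 0 0 0;0 0 -.0186 0 0 0 0;0 0 -.0186 0 0 0 0;0 0 -.0186 0 0 0 0;0 0 -.0186 0 0 0 0'
python3 -m creep '0 0 -.0186 0 0 0 0;0 0 0 0 0 0 0'
```

```text
time: 8.48
tool_pos: [487.1, -180.1, 239.7]
tcp_rot: [-2.89, 0.002, -0.172]
contact_force: [0.2, 0.0, -0.0]
grip_width: 12.8
finger_force: 0.0
time: 9.15
tool_pos: [487.4, -178.4, 108.9]
tcp_rot: [-2.891, 0.002, -0.172]
contact_force: [0.1, -1.1, 0.1]
grip_width: 0.8
finger_force: 0.0
time: 9.32
tool_pos: [485.9, -177.5, 88.2]
tcp_rot: [-2.888, 0.007, -0.172]
contact_force: [-0.7, 0.8, -0.3]
grip_width: 0.4
finger_force: 0.0
```

```bash
python3 -m creep '.001 .0039 0 0 0 0 0;.001 .0039 0 0 0 0 0;.001 .0039 0 0 0 0 0;.0007 .0039 0 0 0 0 0;0 0 0 0 0 0 0'
python3 -m creep '.0005 .003 0 0 0 0 0;.0005 .003 0 0 0 0 0;.0005 .003 0 0 0 0 0;.0005 .003 0 0 0 0 0'
python3 -m creep '.0005 .003 0 0 0 0 0;.0005 .003 0 0 0 0 0;.0005 .003 0 0 0 0 0;.0005 .003 0 0 0 0 0'
```

```text
time: 9.73
tool_pos: [491.8, -162.9, 92.5]
tcp_rot: [-2.892, -0.001, -0.171]
contact_force: [0.6, 1.1, 0.2]
grip_width: 0.3
finger_force: 0.0
time: 10.07
tool_pos: [493.4, -151.4, 91.7]
tcp_rot: [-2.891, 0.001, -0.172]
contact_force: [1.0, 0.6, 0.2]
grip_width: 0.3
finger_force: 0.0
time: 10.4
tool_pos: [495.7, -140.6, 91.7]
tcp_rot: [-2.893, -0.001, -0.172]
contact_force: [-1.1, -5.2, 0.5]
grip_width: 0.1
finger_force: 2.8
```

```bash
python3 -m creep '.0005 .003 0 0 0 0 0;.0005 .003 0 0 0 0 0;.0005 .003 0 0 0 0 0;.0005 .003 0 0 0 0 0;.0005 .003 0 0 0 0 0'
python3 -m creep '.0005 .003 0 0 0 0 0;.0005 .003 0 0 0 0 0;.0005 .003 0 0 0 0 0;.0005 .003 0 0 0 0 0'
```

```text
time: 10.82
tool_pos: [498.4, -125.9, 91.9]
tcp_rot: [-2.894, -0.001, -0.172]
contact_force: [-0.2, -7.3, -0.3]
grip_width: 0.3
finger_force: 3.5
time: 11.15
tool_pos: [500.9, -114.7, 92.4]
tcp_rot: [-2.895, -0.003, -0.173]
contact_force: [-2.4, -11.3, 6.1]
grip_width: 0.3
finger_force: 5.3
```

```bash
python3 -m creep '.0002 .001 .002 0 0 0 0;.0004 .0025 .002 0 0 0 0;.0004 .0025 .002 0 0 0 0;.0004 .0025 .002 0 0 0 0'
python3 -m creep '.0004 .0025 .002 0 0 0 0;.0004 .0025 .002 0 0 0 0;.0004 .0025 .002 0 0 0 0'
```

```text
time: 11.48
tool_pos: [502.2, -105.9, 100.4]
tcp_rot: [-2.894, -0.003, -0.173]
contact_force: [-2.0, -8.1, 4.4]
grip_width: 0.6
finger_force: 4.1
time: 11.73
tool_pos: [503.5, -98.3, 106.6]
tcp_rot: [-2.894, -0.003, -0.173]
contact_force: [-1.5, -8.4, 5.8]
grip_width: 0.5
finger_force: 4.0
```

```bash
python3 -m creep '.0004 .0025 .001 0 0 0 0;.0004 .0025 .001 0 0 0 0;.0004 .0025 .001 0 0 0 0;.0004 .0025 .001 0 0 0 0'
python3 -m creep '.0004 .0025 0 0 0 0 0;.0004 .0025 0 0 0 0 0;.0004 .0025 0 0 0 0 0;.0004 .0025 0 0 0 0 0'
python3 - <<'E'
from h import *
a=viewer.capture('side')[180:360,210:450,::-1]
cv2.imwrite('pics/g5.png',cv2.resize(a,(800,600),interpolation=2))
E
```

```text
time: 12.07
tool_pos: [503.9, -86.6, 109.4]
tcp_rot: [-2.892, 0.001, -0.172]
contact_force: [-0.9, -3.3, -1.9]
grip_width: 0.2
finger_force: 1.4
time: 12.4
tool_pos: [505.6, -76.4, 109.4]
tcp_rot: [-2.891, 0.001, -0.172]
contact_force: [0.1, -2.1, -1.6]
grip_width: 0.4
finger_force: 1.4
```

View pics/g5.png

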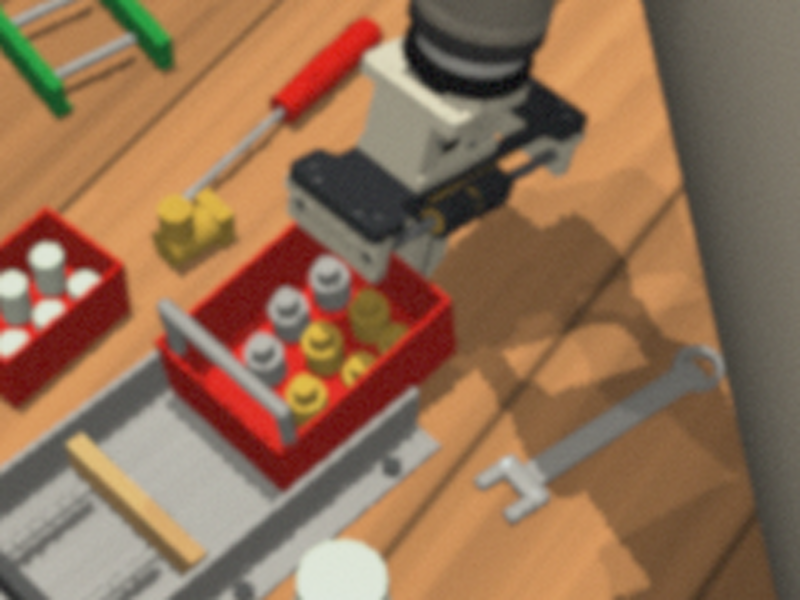

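The bin has tipped over: the front is down on the bay floor, the stop is at about (130,500) untouched, and the push force is low. I'll continue.

```bash
python3 -m creep '.0004 .0025 0 0 0 0 0;.0004 .0025 0 0 0 0 0;.0004 .0025 0 0 0 0 0;.0004 .0025 0 0 0 0 0;.0004 .0025 0 0 0 0 0;.0004 .0025 0 0 0 0 0;.0004 .0025 0 0 0 0 0;.0004 .0025 0 0 0 0 0'
python3 -m creep '.0004 .0025 0 0 0 0 0;.0004 .0025 0 0 0 0 0;.0004 .0025 0 0 0 0 0;.0004 .0025 0 0 0 0 0;.0004 .0025 0 0 0 0 0;.0004 .0025 0 0 0 0 0'
```

```text
time: 13.12
tool_pos: [509.0, -56.4, 109.6]
tcp_rot: [-2.891, 0.001, -0.172]
contact_force: [-1.0, -3.3, -2.0]
grip_width: 0.2
finger_force: 1.4
time: 13.62
tool_pos: [511.3, -41.4, 109.6]
tcp_rot: [-2.891, 0.001, -0.172]
contact_force: [-0.3, -3.0, -1.3]
grip_width: 0.3
finger_force: 1.4
```

```bash
python3 -m creep '.0003 .0015 0 0 0 0 0;.0003 .0015 0 0 0 0 0;.0003 .0015 0 0 0 0 0;.0003 .0015 0 0 0 0 0'
python3 -m creep '.0003 .0015 0 0 0 0 0;.0003 .0015 0 0 0 0 0;.0003 .0015 0 0 0 0 0;.0003 .0015 0 0 0 0 0'
python3 -m creep '.0003 .0015 0 0 0 0 0;.0003 .0015 0 0 0 0 0;.0003 .0015 0 0 0 0 0'
python3 - <<'E'
from h import *
a=viewer.capture('side')[180:390,180:420,::-1];b=viewer.capture('top')[170:300,160:360,::-1]
cv2.imwrite('pics/g6.png',np.hstack([cv2.resize(a,(400,350),interpolation=2),cv2.resize(b,(400,350),interpolation=2)]))
E
```

```text
time: 13.95
tool_pos: [512.5, -35.6, 109.6]
tcp_rot: [-2.891, 0.001, -0.172]
contact_force: [-0.1, -2.5, -2.0]
grip_width: 0.7
finger_force: 1.5
time: 14.28
tool_pos: [513.7, -29.6, 109.6]
tcp_rot: [-2.891, 0.001, -0.172]
contact_force: [-0.1, -3.8, -1.0]
grip_width: 0.5
finger_force: 1.5
time: 14.53
tool_pos: [514.6, -25.1, 109.6]
tcp_rot: [-2.891, 0.001, -0.172]
contact_force: [-0.1, -2.3, -1.5]
grip_width: 0.6
finger_force: 1.4
```

View pics/g6.png

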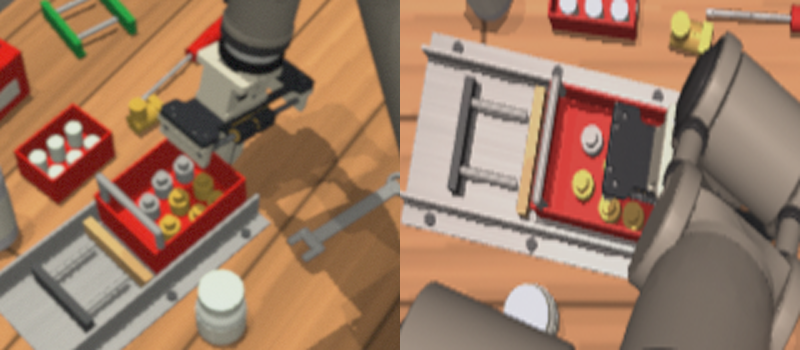

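The bin is close behind the stop (gap about 10 mm, face at about (545,140) in the right half). I'll go gently now.

```bash
python3 -m creep '.0002 .001 0 0 0 0 0;.0002 .001 0 0 0 0 0;.0002 .001 0 0 0 0 0'
python3 -m creep '.0002 .001 0 0 0 0 0;.0002 .001 0 0 0 0 0;.0002 .001 0 0 0 0 0'
```

```text
time: 14.88
tool_pos: [515.3, -22.2, 109.7]
tcp_rot: [-2.891, 0.0, -0.172]
contact_force: [0.2, -3.8, -0.1]
grip_width: 0.2
finger_force: 1.9
time: 15.13
tool_pos: [515.9, -19.2, 109.7]
tcp_rot: [-2.891, 0.0, -0.172]
contact_force: [-0.2, -4.0, -0.2]
grip_width: 0.7
finger_force: 2.0
```

```bash
python3 -m creep '.0002 .001 0 0 0 0 0;.0002 .001 0 0 0 0 0'
python3 -m creep '.0002 .001 0 0 0 0 0;.0002 .001 0 0 0 0 0'
```

```text
time: 15.3
tool_pos: [516.3, -17.2, 109.7]
tcp_rot: [-2.891, 0.0, -0.172]
contact_force: [-0.4, -4.1, 0.3]
grip_width: 0.4
finger_force: 2.1
time: 15.47
tool_pos: [517.2, -15.8, 109.8]
tcp_rot: [-2.893, -0.001, -0.172]
contact_force: [-0.2, -10.2, 0.7]
grip_width: 0.5
finger_force: 5.0
```

```bash
python3 -m creep '.0002 .001 0 0 0 0 0'
python3 -m creep '.0002 .001 0 0 0 0 0'
python3 -m creep '.0002 .001 0 0 0 0 0'
python3 -m creep '.0002 .001 0 0 0 0 0'
```

```text
time: 15.55
tool_pos: [517.8, -15.4, 109.9]
tcp_rot: [-2.893, -0.003, -0.172]
contact_force: [-0.3, -11.6, 1.2]
grip_width: 0.4
finger_force: 5.5
time: 15.63
tool_pos: [517.9, -14.6, 109.9]
tcp_rot: [-2.894, -0.002, -0.172]
contact_force: [-0.8, -11.2, 0.9]
grip_width: 0.6
finger_force: 5.6
time: 15.72
tool_pos: [518.1, -13.6, 109.9]
tcp_rot: [-2.894, -0.002, -0.173]
contact_force: [-0.5, -11.8, 1.1]
grip_width: 0.3
finger_force: 5.6
time: 15.8
tool_pos: [518.3, -12.7, 109.9]
tcp_rot: [-2.894, -0.002, -0.173]
contact_force: [-0.2, -11.8, 0.6]
grip_width: 0.5
finger_force: 5.6
```

The force has levelled at about 11.7 N, so the stop is giving and has moved about 3 mm. I'll push 2 mm more and then retreat.

```bash
python3 -m creep '.0002 .001 0 0 0 0 0;.0002 .001 0 0 0 0 0'
python3 -m creep '-.0003 -.002 0 0 0 0 0;-.001 -.006 0 0 0 0 0;-.002 -.012 0 0 0 0 0;-.002 -.012 0 0 0 0 0;-.002 -.012 .01 0 0 0 0;-.002 -.012 .02 0 0 0 0;-.002 -.012 .025 0 0 0 0;-.002 -.012 .025 0 0 0 0'
python3 -m creep '-.003 -.02 .025 0 0 0 0;-.003 -.03 .025 0 0 0 0;-.003 -.03 .025 0 0 0 0;-.003 -.03 .025 0 0 0 0;0 -.03 .02 0 0 0 0;0 -.03 0 0 0 0 0;0 -.03 0 0 0 0 0;0 0 0 0 0 0 0'
python3 - <<'E'
from h import *
a=viewer.capture('side')[180:390,160:400,::-1];b=viewer.capture('top')[140:300,150:370,::-1]
cv2.imwrite('pics/g7.png',np.hstack([cv2.resize(a,(400,350),interpolation=2),cv2.resize(b,(400,350),interpolation=2)]))
E
```

```text
time: 15.97
tool_pos: [518.6, -10.7, 109.9]
tcp_rot: [-2.894, -0.002, -0.173]
contact_force: [-0.6, -10.9, 0.1]
grip_width: 0.6
finger_force: 5.6
time: 16.63
tool_pos: [503.7, -90.6, 190.2]
tcp_rot: [-2.891, 0.002, -0.173]
contact_force: [0.2, -0.4, -0.1]
grip_width: 0.5
finger_force: 0.0
time: 17.3
tool_pos: [491.3, -294.9, 309.2]
tcp_rot: [-2.893, 0.0, -0.177]
contact_force: [0.4, 0.5, -0.1]
grip_width: 0.2
finger_force: 0.0
```

View pics/g7.png

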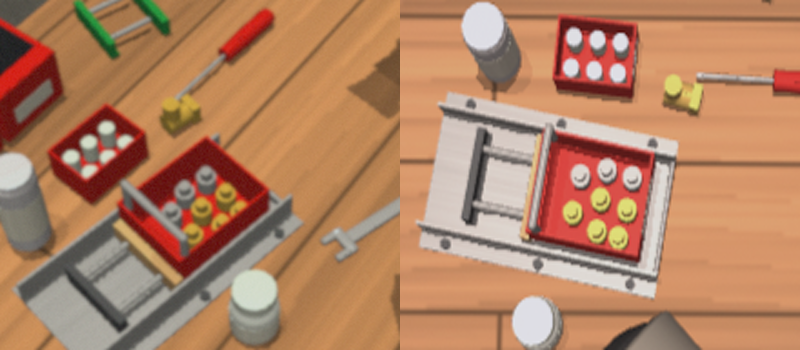

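The bin stands flat behind the sill (gap at the mouth about (655,215)) and against the stop, and the neighbours look undisturbed. I'll check the stop's shift numerically.

Run:
```python
from h import *
np.set_printoptions(precision=1,suppress=True)
old=cv2.imread('pics/top0.png');new=viewer.capture('top')[:,:,::-1]
g=lambda im:cv2.cvtColor(np.ascontiguousarray(im),cv2.COLOR_BGR2GRAY).astype(np.float32)
for im in(old,new):
    c=g(im)[198:250,184:206]; ys,xs=np.nonzero(c<75); w=(90-c[ys,xs]); q=onz('top',((xs*w).sum()/w.sum()+184,(ys*w).sum()/w.sum()+198),25)
    print(len(xs),q,(q[:2]-[519,-6.5])@[.171,.985])
```

```text
106 [556.1 231.4  25. ] 240.6220808757776
95 [556.2 231.4  25. ] 240.7160494913124
```

Run:
```python
from h import *
old=cv2.imread('pics/top0.png');new=np.ascontiguousarray(viewer.capture('top')[:,:,::-1])
for im in(old,new):
    h=cv2.cvtColor(im,cv2.COLOR_BGR2HSV); r=[]
    for v in(209,214,219,226,231,236,241):
        s=cv2.resize(h[v:v+1,204:236,1],None,fx=10,fy=1,interpolation=1)[0].astype(int)
        i=np.nonzero(s>65)[0][0]; r.append(i/10+203.5)
    q=[onz('top',(u,v),33)[:2] for u,v in zip(r,(209,214,219,226,231,236,241))]
    d=[(p-[519,-6.5])@[.171,.985] for p in q]; print(np.round(d,1),np.median(d))
```

```text
[170.2 170.4 169.9 169.8 170.  170.3 170.5] 170.23841193540488
[175.  175.8 175.1 175.9 175.8 176.2 175.9] 175.81628478158893
```

The stop has moved about 5.5 mm, which is within the allowed range. I'm handing in.

```bash
python3 -c "from plant import order; print(order.close_job())"
```

```text
the job is handed in; nothing more can be done
None
```

The job is handed in at about 17 s: the bin stands flat behind the sill against the stop, which the camera shows shifted about 5.5 mm, and the neighbouring things look undisturbed in the last pictures.

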